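Find the lens case by its weight and stand it ready

TASK

Three grey hard cases that look alike stand in the wooden rack; one of them holds a lens and is clearly heavier than the other two. Feel by lifting which one it is, and stand it upright between the two cheeks of the aluminium stand, fully down on its base plate - you will have to set it down on the desk and take it across its narrow side first. The other two cases must end up standing in the rack, and the things round about stay where they are.

Things in the scene. Friction and masses are not known exactly. Their poses are not given: they have to be found in the camera images.
- case_1: one of three closed grey hard cases that look alike: upright block 64 mm (its x) by 38 mm (y) by 80 mm tall, origin at the centre of its underside, z up; starts in a cell of the rack. One of the three, any of them, holds a lens and weighs 0.37 to 0.51 kg in all; the others about 0.12 kg. The contents may shift 15 mm along x
- case_2: one of three closed grey hard cases that look alike: upright block 64 mm (its x) by 38 mm (y) by 80 mm tall, origin at the centre of its underside, z up; starts in a cell of the rack. One of the three, any of them, holds a lens and weighs 0.37 to 0.51 kg in all; the others about 0.12 kg. The contents may shift 15 mm along x
- case_3: one of three closed grey hard cases that look alike: upright block 64 mm (its x) by 38 mm (y) by 80 mm tall, origin at the centre of its underside, z up; starts in a cell of the rack. One of the three, any of them, holds a lens and weighs 0.37 to 0.51 kg in all; the others about 0.12 kg. The contents may shift 15 mm along x
- rack: fixed low wooden rack, 85 (x) by 158 mm (y), origin at the centre of its underside; three cells at y = -50, 0, +50 mm, each 69 by 42 mm inside, floor at height 6 mm, rims 22 mm high. The cases stand in it with their 64 mm along its x; the 12 mm gaps between them admit no finger, so here they are taken across the 64 mm
- stand: fixed aluminium stand: base 104 (x) by 62 mm (y), 6 mm thick, origin at the centre of its underside; end cheeks 86 mm high, 74 mm apart along x, open to both y sides: a case goes in with its 64 mm along x, held across its 38 mm. The desk is bare for 120 mm beside its centre: to the left (+y) if the stand is at y < 0.30, else to the right
- oil_bottle: bystander, loose: small oil dropper bottle, 29 mm across, 76 mm tall; origin at the centre of its underside
- can_black: bystander, loose: black round screw-top can, 36 mm across, 50 mm tall; origin at the centre of its underside
- box_edge (a point): fixed: middle of the left edge of the top of the white drawer box, which lies to the right of the work; its flat top is 100 mm above the desk, reaches 175 mm either way along x and 420 mm to the right
- microscope (a point): fixed: middle of the foot of the small microscope on the drawer box, 190 mm square in plan and 320 mm tall above this point. It stands between the arm's start and the work: swing round in front of it, close to the base, or pass high above it

How it is judged:
At the end, for the whole second after the job is handed in: Heavy case (over 2.4 N on the stand) on the base plate: origin within 9 mm (stand's x) and 14 mm (y) of its centre, 4 mm in height, within 0.3 rad of its x. Others on the rack's floor: within 12 mm (x) and 60 mm (y) of its centre, 4 mm in height. All at rest, leaning under 0.1 rad ((((x of case_1 in the frame of stand between -0.009 and 0.009 m and y of case_1 in the frame of stand between -0.014 and 0.014 m and z of case_1 in the frame of stand between 0.002 and 0.01 m and angle between the x axis of case_1 and the x axis of stand, either way round below 0.3 rad and contact force between case_1 and stand above 2.4 N and angle between case_1's own z axis and vertical below 0.1 rad and linear speed of case_1 below 0.02 m/s) and (x of case_2 in the frame of rack between -0.012 and 0.012 m and y of case_2 in the frame of rack between -0.06 and 0.06 m and z of case_2 in the frame of rack between 0.002 and 0.01 m and angle between case_2's own z axis and vertical below 0.1 rad and linear speed of case_2 below 0.02 m/s) and (x of case_3 in the frame of rack between -0.012 and 0.012 m and y of case_3 in the frame of rack between -0.06 and 0.06 m and z of case_3 in the frame of rack between 0.002 and 0.01 m and angle between case_3's own z axis and vertical below 0.1 rad and linear speed of case_3 below 0.02 m/s)) or ((x of case_2 in the frame of stand between -0.009 and 0.009 m and y of case_2 in the frame of stand between -0.014 and 0.014 m and z of case_2 in the frame of stand between 0.002 and 0.01 m and angle between the x axis of case_2 and the x axis of stand, either way round below 0.3 rad and contact force between case_2 and stand above 2.4 N and angle between case_2's own z axis and vertical below 0.1 rad and linear speed of case_2 below 0.02 m/s) and (x of case_1 in the frame of rack between -0.012 and 0.012 m and y of case_1 in the frame of rack between -0.06 and 0.06 m and z of case_1 in the frame of rack between 0.002 and 0.01 m and angle between case_1's own z axis and vertical below 0.1 rad and linear speed of case_1 below 0.02 m/s) and (x of case_3 in the frame of rack between -0.012 and 0.012 m and y of case_3 in the frame of rack between -0.06 and 0.06 m and z of case_3 in the frame of rack between 0.002 and 0.01 m and angle between case_3's own z axis and vertical below 0.1 rad and linear speed of case_3 below 0.02 m/s)) or ((x of case_3 in the frame of stand between -0.009 and 0.009 m and y of case_3 in the frame of stand between -0.014 and 0.014 m and z of case_3 in the frame of stand between 0.002 and 0.01 m and angle between the x axis of case_3 and the x axis of stand, either way round below 0.3 rad and contact force between case_3 and stand above 2.4 N and angle between case_3's own z axis and vertical below 0.1 rad and linear speed of case_3 below 0.02 m/s) and (x of case_1 in the frame of rack between -0.012 and 0.012 m and y of case_1 in the frame of rack between -0.06 and 0.06 m and z of case_1 in the frame of rack between 0.002 and 0.01 m and angle between case_1's own z axis and vertical below 0.1 rad and linear speed of case_1 below 0.02 m/s) and (x of case_2 in the frame of rack between -0.012 and 0.012 m and y of case_2 in the frame of rack between -0.06 and 0.06 m and z of case_2 in the frame of rack between 0.002 and 0.01 m and angle between case_2's own z axis and vertical below 0.1 rad and linear speed of case_2 below 0.02 m/s)))); the robot touches nothing.
It fails at once if a bystander is moved more than 30 mm (distance of any of oil_bottle, can_black from where it was at the start of the episode above 0.03 m).
It also fails if it takes over 70 s, if anything falls off the work surface, if the arm or the gripper's body presses on something with over 40 N, if the wrist force passes 120 N, or if a joint passes its speed limit or range.

ROBOT

A 6-joint arm with a two-finger parallel gripper is mounted at the origin on a cart in front of the work surface, level with it; the furniture and walls round the work are solid. World frame = base frame: x ahead of the robot, y to its left, z up, the work surface at z = 0. Lengths are in m, angles in rad, forces in N, time in s.
With the tool pointing down it reaches from about 0.25 to 0.775 m from the base axis. Payload 4 kg.
Tool frame: the origin (TCP) lies at the very end of the fingers, on their centre line; the grasp point (between the pads) lies 19 mm behind it (robot.tcp_to_grasp is the distance from the TCP to the grasp point, in m); z points along the fingers, y is the line along which they close (so a half turn about z gives the same grasp; the last joint's range is limited). The gripper opens to 94 mm and grips with 3 to 60 N. Pads are 16 mm wide; open, the fingers measure 119 mm over their backs; the gripper's body (75 mm by 177 mm) begins 78 mm behind the grasp point.
Start: joints at [1.027, 0.087, 1.371, -0, 1.684, -0.103], TCP at [0.235, 0.497, 0.206] pointing down, gripper open.
Joint ranges: [-3.1, 3.1], [-0.76, 2.03], [0.27, 2.55], [-1.08, 4.22], [0.17, 2.65], [-2.57, 2.57]. Speed limits (rad/s): [2.79, 2.79, 3.14, 3.14, 3.14, 3.14].

INTERFACE

Orientations are given as [roll, pitch, yaw] about the fixed x, y, z axes, in that order (R = Rz(yaw) Ry(pitch) Rx(roll)).
In Python, from bench import robot gives the robot as it stands.
- The arm moves only by the tool pendant, called as name(argument=value, ...) on one line, values as JSON. Schema: {"type":"object","properties":{"ticks":{"type":"object","properties":{"moves":{"type":"array","items":{"type":"array","items":{"type":"number"},"minItems":5,"maxItems":5},"minItems":1,"maxItems":20}},"additionalProperties":false,"required":["moves"]},"only":{"type":"string"},"quiet":{"type":"boolean"},"lines":{"type":"string"}},"required":["ticks"],"additionalProperties":false}. ticks is an object whose key "moves" holds a list of rows, 1 to 20 of them, each of 5 numbers: the finger opening in m, then dx, dy, dz in m, then a turn about the tool's z in rad; each row shifts and turns the commanded pose from where the row before left it, along the tool's axes as they then stand; what a row does not reach is not made up. A row lasts 1/12 s, in which the tool goes at most 0.0417 m and 0.125 rad, less where a joint would pass 70% of its speed; a pose out of reach is approached as far as the arm can. The fingers move at their own pace and stop on an object; the grip force is fixed at half the most. Time passes only in rows, so rows that do not move let the fingers close. The tool returns the time, the measured TCP pose, the force, the opening and the grip force at its end. only (a regular expression) keeps the lines of the reply that match it, lines (a string "A,B") keeps lines A to B, and quiet returns only ok. Input that does not fit is refused with a message, and nothing moves.
- robot.get_obs(): the state, without advancing time (a new reading comes with each control period).
- robot.snapshot(name): name is "scene" or "top"; returns a dict with "color" (480x640x3 uint8, blue, green, red), "fx", "fy", "cx", "cy" (pixels), "extrinsics" (4x4, takes a point from world to camera coordinates). Camera axes: x right, y down, z forward; pixel columns grow to the right and rows downward; lengths in m; the calibration is good to about 2 mm. A picture is of the moment at which its call begins. There is no depth.
- robot.close_job(): hands the job in; it is judged then, once.
The state is a dict: "time": time; "joint_positions": joint angles; "qvel": joint speeds; "joint_torque": joint torques, N m; "tool_pos": TCP position; "ee_rot": TCP orientation; "wrist_force": force on the tool from outside, world axes, zero at the start; "wrist_torque": the same for the moment, N m; "width": finger opening in m; "finger_force": force on a finger pad.
Only numpy, scipy, OpenCV 4.12 (cv2) and the standard library are available. Lean on these libraries where they do the work, as an engineer would, in place of code of your own. Each camera call takes 0.05 s, during which the arm holds its last target. There are 200 camera calls.

## Working session

There is one attempt and no reset: what is moved stays moved. The work goes in short steps, Python scripts to look and compute and a tool call to move; the robot and the scene stay as the last step left them, time stands still between calls to the robot, and variables do not carry over. Pictures are saved under pics/ and viewed, at most 10 in all, crops included, and the job is handed in when it is done.

```bash
ls; mkdir -p pics
```

Run:
```python
from bench import robot
import cv2,numpy as np
o=robot.get_obs()
for k,v in o.items(): print(k,np.round(v,3).tolist())
for n in("scene","top"):
    s=robot.snapshot(n); cv2.imwrite(f"pics/{n}0.png",s["color"]); print(n,s["fx"],s["fy"],s["cx"],s["cy"],np.round(s["extrinsics"],4).tolist())
```

```text
bench.py
pics
time 0.0
joint_positions [1.027, 0.088, 1.372, -0.0, 1.684, -0.103]
qvel [-0.0, -0.001, 0.0, 0.001, -0.0, -0.0]
joint_torque [0.001, -34.018, -30.243, 0.072, 0.033, -0.0]
tool_pos [0.234, 0.497, 0.204]
ee_rot [-3.139, -0.0, 2.701]
wrist_force [-0.641, 0.115, 0.748]
wrist_torque [-0.03, 0.007, -0.002]
finger_force 0.0
width 0.094
scene 489.27019670640044 489.27019670640044 316.3697299842712 241.80742126736942 [[-0.7031, -0.7109, -0.0141, 0.4329], [-0.2741, 0.2893, -0.9172, 0.1778], [0.6561, -0.641, -0.3982, 0.9414], [0.0, 0.0, 0.0, 1.0]]
top 455.85424970393103 455.85424970393103 317.5267155709197 240.4628903788287 [[0.0158, -0.9998, -0.011, 0.1237], [-0.9809, -0.0133, -0.1941, 0.4963], [0.1939, 0.0139, -0.9809, 1.105], [0.0, 0.0, 0.0, 1.0]]
```

View pics/scene0.png

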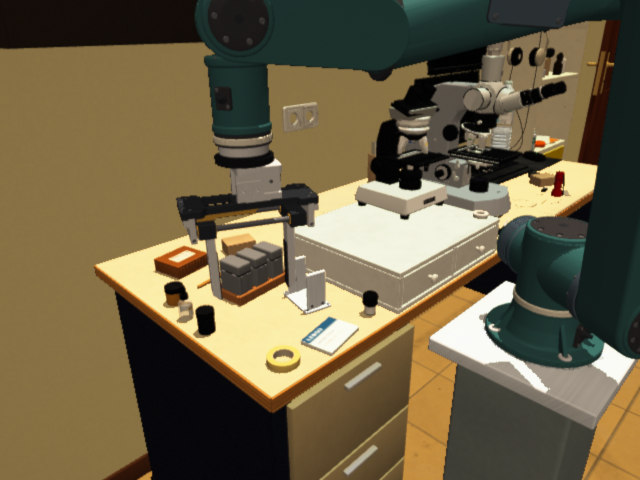

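View pics/top0.png

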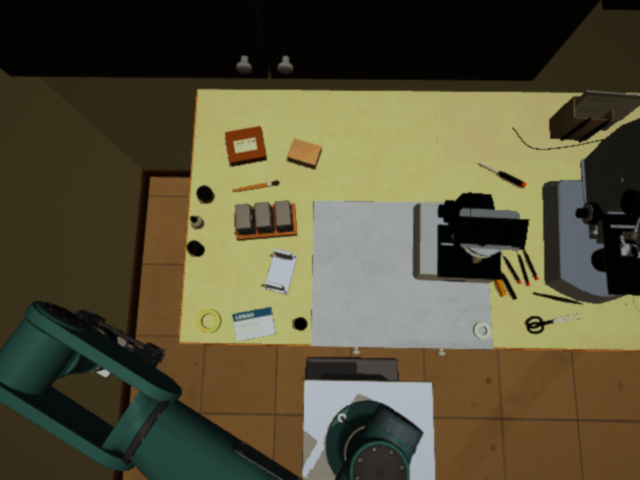

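The scene view shows the rack with the cases around (250,268), the stand around (308,288), the oil bottle and cans at (175-205, 290-320), and the gripper in front. In the top view the rack is at (265,220), the stand at (280,272), the drawer box's left edge at column 313 and the microscope at (470,245). The microscope is well to the right, away from the path. I'll enlarge both views.

Run:
```python
import cv2
def crop(n,x0,y0,w,h,k):
    i=cv2.imread(f"pics/{n}0.png")[y0:y0+h,x0:x0+w]
    i=cv2.resize(i,None,fx=k,fy=k,interpolation=cv2.INTER_CUBIC)
    for g in range(0,w,10): cv2.putText(i,str(x0+g),(g*k,10),0,.35,(255,0,255),1); cv2.line(i,(g*k,12),(g*k,18),(255,0,255),1)
    for g in range(0,h,10): cv2.putText(i,str(y0+g),(0,g*k+4),0,.35,(255,0,255),1); cv2.line(i,(24,g*k),(30,g*k),(255,0,255),1)
    cv2.imwrite(f"pics/{n}c.png",i)
crop("scene",200,235,133,80,6); crop("top",180,180,133,120,5)
```

```text
(no output)
```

View pics/scenec.png

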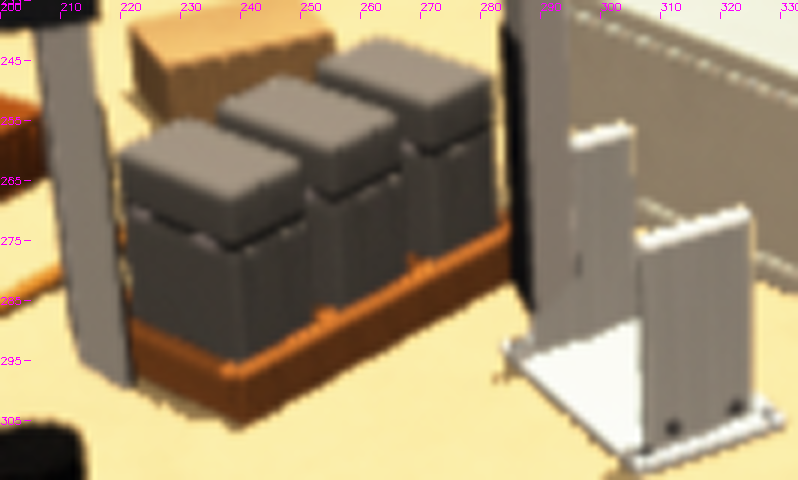

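View pics/topc.png

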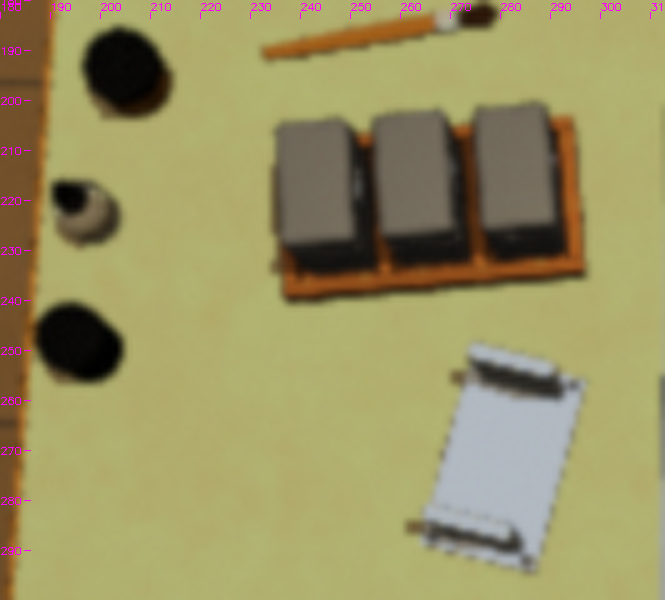

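Crop readings: the case top faces and stand base corners are clear in both views. I'll triangulate them and fit poses.

Create h.py:
```python
import numpy as np
from scipy.optimize import least_squares
K={"scene":(489.2702,316.37,241.807),"top":(455.854,317.527,240.463)}
from bench import robot
E={}
def load():
    for n in K: E[n]=np.array(robot.snapshot(n)["extrinsics"])
    np.savez("ext.npz",**E)
try: E.update(np.load("ext.npz"))
except Exception: load()
def proj(n,P):
    c=np.atleast_2d(P)@E[n][:3,:3].T+E[n][:3,3]; f,cx,cy=K[n]
    return np.c_[f*c[:,0]/c[:,2]+cx,f*c[:,1]/c[:,2]+cy]
def tri(a,b):
    return least_squares(lambda P:np.r_[proj("scene",P)[0]-a,proj("top",P)[0]-b],[.5,.25,.05]).x
def rect(pts,cx,cy,z,yaw):
    c,s=np.cos(yaw),np.sin(yaw); p=np.array(pts)
    return np.c_[cx+c*p[:,0]-s*p[:,1],cy+s*p[:,0]+c*p[:,1],np.full(len(p),z)]
def fit(hx,hy,sc,tp,z=None):
    # sc,tp: dict corner(sx,sy)->pixel
    def r(q):
        zz=z if z is not None else q[3]; o=[]
        for n,d in(("scene",sc),("top",tp)):
            o.append((proj(n,rect([(a*hx,b*hy) for a,b in d],q[0],q[1],zz,q[2]))-np.array(list(d.values()))).ravel())
        return np.concatenate(o)
    s=least_squares(r,[.5,.25,0]+([] if z is not None else [.05]))
    return s.x,np.round(s.fun.reshape(-1,2),1).tolist()
```

Create m.py:
```python
from h import *
S=lambda x,y:(200+x/6,235+y/6); T=lambda x,y:(180+x/5,180+y/5)
fl,fr,nr,nl=(1,1),(1,-1),(-1,-1),(-1,1)
D={"A":([(120,153),(190,120),(300,160),(230,195)],[(279,122),(350,119),(357,236),(283,246)]),
"B":([(218,105),(285,75),(397,117),(330,150)],[(376,113),(447,109),(457,228),(381,237)]),
"C":([(317,67),(380,38),(493,75),(428,107)],[(476,106),(546,102),(556,220),(482,229)])}
for k,(s,t) in D.items():
    sc={c:S(*p) for c,p in zip((fl,fr,nr,nl),s)}; tp={c:T(*p) for c,p in zip((fl,fr,nr,nl),t)}
    q,e=fit(.032,.019,sc,tp); print(k,np.round(q,4),np.abs(e).max())
sc={fl:S(510,345),nl:S(632,465),nr:S(785,420)}; tp={fr:T(583,380),nr:T(535,570),nl:T(425,546)}
q,e=fit(.052,.031,sc,tp); print("stand base",np.round(q,4),e)
q,e=fit(.052,.031,sc,tp,.006); print("stand base",np.round(q,4),e)
print("rack nl",np.round(tri(S(232,372),T(287,293)),4))
print("cheek near l",tri(S(640,240),T(430,512)),"r",tri(S(750,210),T(515,528)))
print("cheek far l",tri(S(572,140),T(472,345)))
q,e=fit(.0425,.079,{nl:S(235,372)},{nl:T(287,293),nr:T(584,268),fr:T(572,117)}); print("rack",np.round(q,4),e)
for n,p in(("oil",(88,230)),("can",(120,70)),("can2",(75,340)),("box",(660,400))):
    u=T(*p); print(n,least_squares(lambda P:proj("top",[P[0],P[1],.05])[0]-u,[.5,.3]).x)
```

```bash
python3 m.py
```

```text
A [0.5469 0.3155 0.0938 0.0843] 1.5
B [0.5522 0.267  0.0944 0.0843] 1.1
C [0.5565 0.2172 0.0951 0.0833] 1.2
stand base [ 0.4179  0.2251 -0.2458  0.0053] [[-1.7, -0.4], [0.8, 0.6], [0.6, -0.1], [1.3, 0.1], [0.1, 0.7], [-1.0, -0.7]]
stand base [ 0.4176  0.2253 -0.2451] [[-1.8, -0.6], [0.8, 0.4], [0.6, -0.3], [1.2, 0.1], [0.0, 0.8], [-1.1, -0.6]]
rack nl [0.5035 0.3415 0.0224]
cheek near l [0.38365768 0.25407952 0.08552746] r [0.3751104  0.2115397  0.08462143]
cheek far l [0.45688565 0.22881357 0.09191693]
rack [0.5512 0.2674 0.0895 0.0232] [[0.4, 0.2], [-1.0, -0.0], [0.2, 0.4], [0.5, -0.8]]
oil [0.527781   0.43791391]
can [0.61295702 0.42698452]
can2 [0.47064202 0.44068596]
box [0.44413035 0.14408915]
```

Measured heights agree with the text: case tops 0.084 (nominal 0.086), stand base 0.006, cheeks 0.086 and rack rim 0.022. The rack is at (0.552, 0.267), yaw 0.094, and the stand at (0.418, 0.225), yaw -0.245. I'll turn the tool first.

Create go.py:
```python
import sys,numpy as np
from scipy.spatial.transform import Rotation as R
from bench import robot
o=robot.get_obs(); rot=R.from_euler('xyz',o["ee_rot"]).as_matrix(); p=np.array(o["tool_pos"])
print("t",round(o["time"],2),"p",np.round(p,4),"yaw",round(o["ee_rot"][2],4),"w",round(o["width"],4),"ff",round(float(np.max(o["finger_force"])),1),"F",np.round(o["wrist_force"],2))
a=[float(v) for v in sys.argv[1:]]
if a:
    ps=a[3]
    print("turn",round((o["ee_rot"][2]-ps+np.pi)%(2*np.pi)-np.pi,4))
    Rn=R.from_euler('xyz',[np.pi,0,ps]).as_matrix(); d=np.array(a[:3])-p
    print("delta in now axes",np.round(rot.T@d,4)," after turn",np.round(Rn.T@d,4))
```

```text
(no output)
```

pendant(ticks={"moves":[[0.094,0,0,0,0.12],[0.094,0,0,0,0.12],[0.094,0,0,0,0.12],[0.094,0,0,0,0.12],[0.094,0,0,0,0.12],[0.094,0,0,0,0.12],[0.094,0,0,0,0.12],[0.094,0,0,0,0.12],[0.094,0,0,0,0.076],[0.094,0,0,0,0]]})

```text
time: 1.03
tool_pos: [0.2346, 0.4973, 0.2052]
ee_rot: [-3.141, 0.0, 1.664]
wrist_force: [0.0, -1.0, -0.7]
width: 0.0943
finger_force: 0.0
```

```bash
python3 go.py 0.547 0.316 0.17 1.665
```

```text
t 1.03 p [0.2346 0.4973 0.2052] yaw 1.6636 w 0.0943 ff 0.0 F [ 0.   -0.99 -0.67]
turn -0.0014
delta in now axes [-0.2094  0.2942  0.0352]  after turn [-0.2099  0.2939  0.0352]
```

pendant(ticks={"moves":[[0.094,-0.021,0.0294,0.0035,0],[0.094,-0.021,0.0294,0.0035,0],[0.094,-0.021,0.0294,0.0035,0],[0.094,-0.021,0.0294,0.0035,0],[0.094,-0.021,0.0294,0.0035,0],[0.094,-0.021,0.0294,0.0035,0],[0.094,-0.021,0.0294,0.0035,0],[0.094,-0.021,0.0294,0.0035,0],[0.094,-0.021,0.0294,0.0035,0],[0.094,-0.021,0.0294,0.0035,0],[0.094,0,0,0,0],[0.094,0,0,0,0]]})

```text
time: 2.03
tool_pos: [0.548, 0.3145, 0.1691]
ee_rot: [-3.139, 0.0, 1.663]
wrist_force: [0.5, 0.7, -0.4]
width: 0.094
finger_force: 0.0
```

```bash
python3 go.py 0.547 0.316 0.05 1.665
python3 -c "
from bench import robot;import cv2,numpy as np
a=robot.snapshot('top')['color'][150:320,150:350];b=robot.snapshot('scene')['color'][160:330,160:360]
cv2.imwrite('pics/a.png',cv2.resize(np.hstack([a,b]),None,fx=2,fy=2,interpolation=2))"
```

```text
t 2.03 p [0.548  0.3145 0.1691] yaw 1.6632 w 0.094 ff 0.0 F [ 0.46  0.71 -0.36]
turn -0.0018
delta in now axes [ 0.0016 -0.0006  0.1191]  after turn [ 0.0016 -0.0009  0.1191]
```

View pics/a.png

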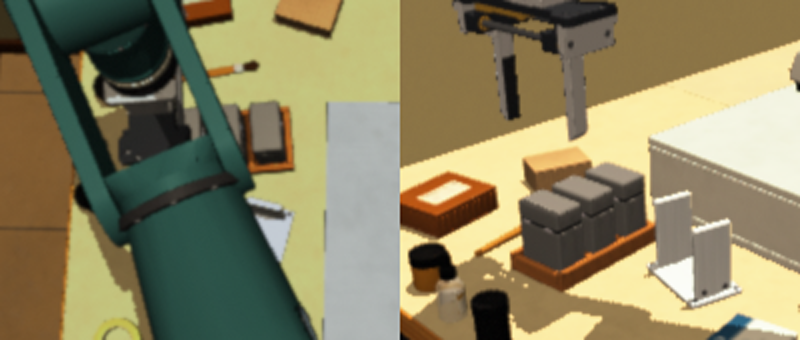

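The top half of the picture is blocked by the arm. The scene half shows the gripper above case A, with the rack and stand clear. I'll go down, grip and lift a little.

pendant(ticks={"moves":[[0.094,0.001,0,0.03,0],[0.094,0.0006,0,0.03,0],[0.094,0,0,0.03,0],[0.094,0,0,0.029,0],[0.094,0,0,0,0],[0.06,0,0,0,0],[0.06,0,0,0,0],[0.06,0,0,0,0],[0.06,0,0,0,0],[0.06,0,0,0,0],[0.06,0,0,0,0],[0.06,0,0,0,0]]})

```text
time: 3.13
tool_pos: [0.5474, 0.3183, 0.0539]
ee_rot: [3.14, -0.002, 1.665]
wrist_force: [-1.5, 0.3, 6.3]
width: 0.0641
finger_force: 30.0
```

pendant(ticks={"moves":[[0.06,0,0,-0.004,0],[0.06,0,0,-0.004,0],[0.06,0,0,-0.004,0],[0.06,0,0,0,0],[0.06,0,0,0,0]]})

```text
time: 3.55
tool_pos: [0.547, 0.3174, 0.0633]
ee_rot: [-3.141, 0.0, 1.665]
wrist_force: [-0.1, -0.1, -4.7]
width: 0.0637
finger_force: 30.0
```

```bash
python3 go.py
```

```text
t 3.55 p [0.547  0.3174 0.0633] yaw 1.6646 w 0.0637 ff 30.0 F [-0.1  -0.14 -4.66]
```

pendant(ticks={"moves":[[0.06,0,0,0,0]]})

```text
time: 3.63
tool_pos: [0.5467, 0.3173, 0.063]
ee_rot: [-3.141, 0.0, 1.665]
wrist_force: [-0.1, 0.1, -4.0]
width: 0.0639
finger_force: 30.0
```

pendant(ticks={"moves":[[0.06,0,0,0,0]]})

```text
time: 3.72
tool_pos: [0.5467, 0.3174, 0.0629]
ee_rot: [-3.141, 0.0, 1.665]
wrist_force: [0.1, -0.2, -3.9]
width: 0.0638
finger_force: 30.0
```

pendant(ticks={"moves":[[0.06,0,0,-0.02,0],[0.06,0,0,-0.03,0],[0.06,0,0,-0.03,0],[0.06,0,0,-0.02,0],[0.06,0,0,0,0],[0.06,0,0,0,0],[0.06,0,0,0,0]]})

```text
time: 4.3
tool_pos: [0.546, 0.3171, 0.1612]
ee_rot: [-3.138, 0.001, 1.665]
wrist_force: [0.0, -0.3, -3.3]
width: 0.0641
finger_force: 30.0
```

pendant(ticks={"moves":[[0.06,0,0,0,0]]})

```text
time: 4.38
tool_pos: [0.5456, 0.3169, 0.1602]
ee_rot: [-3.136, 0.002, 1.665]
wrist_force: [-0.7, 0.6, -3.8]
width: 0.0637
finger_force: 30.0
```

pendant(ticks={"moves":[[0.06,0,0,0,0]]})

```text
time: 4.47
tool_pos: [0.5458, 0.317, 0.1605]
ee_rot: [-3.137, 0.002, 1.665]
wrist_force: [-0.5, -0.3, -3.2]
width: 0.0641
finger_force: 30.0
```

```bash
python3 -c "
from bench import robot;import cv2,numpy as np
a=robot.snapshot('scene')['color'][190:310,200:360]
cv2.imwrite('pics/b0.png',a);cv2.imwrite('pics/b.png',cv2.resize(a,None,fx=5,fy=5,interpolation=2))"
```

```text
(no output)
```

View pics/b.png

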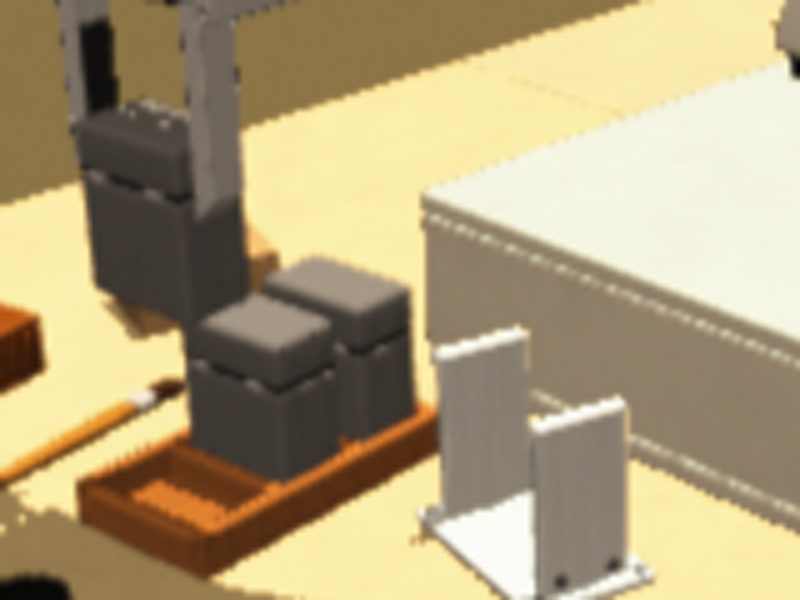

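Case A is held clear, and about 3.5 N on the wrist says it is the heavy one (light ones would show 1.2 N). The picture shows it hanging upright above its empty cell, with cases B and C still standing. I'll refine the stand pose with the cheek tops and check where the case's underside is.

Run:
```python
from h import *
S=lambda x,y:(200+x/6,235+y/6); T=lambda x,y:(180+x/5,180+y/5)
sb=[((1,1),S(508,346)),((-1,1),S(632,466)),((-1,-1),S(785,420))]
tb=[((1,-1),T(583,380)),((-1,-1),T(535,570)),((-1,1),T(425,546))]
sc=[((-1,1),S(640,241)),((-1,-1),S(750,212)),((1,1),S(572,141)),((1,-1),S(632,126))]
tc=[((-1,1),T(430,512)),((-1,-1),T(515,530)),((1,1),T(472,347)),((1,-1),T(560,366))]
def r(q):
    x,y,a,t,w=q;o=[]
    for n,d,h,z in(("scene",sb,(.052,.031),.006),("top",tb,(.052,.031),.006),("scene",sc,(.037+t/2,w),.086),("top",tc,(.037+t/2,w),.086)):
        o.append((proj(n,rect([(i*h[0],j*h[1]) for (i,j),_ in d],x,y,z,a))-[p for _,p in d]).ravel())
    return np.concatenate(o)
s=least_squares(r,[.418,.225,-.245,.006,.02],loss="soft_l1"); print(np.round(s.x,4)); print(np.round(r(s.x).reshape(-1,2),1).tolist())
# underside of hanging case: bottom corners pixels
for px,c in(((190,322),(-1,1)),((95,285),(1,1))):
    u=(200+px[0]/5,190+px[1]/5)
    P=rect([(c[0]*.032,c[1]*.019)],.546,.317,0,.094)[0]
    for z in(.10,.11,.12): print(c,z,proj("scene",[P[0],P[1],z])[0].round(1),np.round(u,1))
```

```bash
python3 go.py 0.413 0.329 0.16 1.326
```

```text
[ 0.4182  0.2239 -0.2497  0.0085  0.021 ]
[[-1.1, -1.1], [1.0, -0.2], [0.8, -0.6], [1.8, -0.0], [0.4, 0.6], [-0.7, -0.9], [0.4, -0.2], [-0.2, -0.3], [-6.9, 1.6], [0.0, -0.3], [-0.6, -0.4], [-0.8, 0.6], [0.6, 0.0], [-0.5, 0.7]]
(-1, 1) 0.1 [237.3 261.9] [238.  254.4]
(-1, 1) 0.11 [237.  257.6] [238.  254.4]
(-1, 1) 0.12 [236.6 253.2] [238.  254.4]
(1, 1) 0.1 [217.6 253.9] [219. 247.]
(1, 1) 0.11 [217.1 249.7] [219. 247.]
(1, 1) 0.12 [216.7 245.5] [219. 247.]
t 4.52 p [0.546  0.3171 0.161 ] yaw 1.6648 w 0.0639 ff 30.0 F [-0.15  0.65 -4.02]
turn 0.3388
delta in now axes [ 0.0243 -0.1313  0.0015]  after turn [-0.0207 -0.1319  0.001 ]
```

pendant(ticks={"moves":[[0.06,0,0,0,0.115],[0.06,0,0,0,0.115],[0.06,0,0,0,0.114],[0.06,-0.003,-0.022,0,0],[0.06,-0.0035,-0.022,0,0],[0.06,-0.0035,-0.022,0,0],[0.06,-0.0035,-0.022,0,0],[0.06,-0.0035,-0.022,0,0],[0.06,-0.0035,-0.022,0,0],[0.06,0,0,0,0],[0.06,0,0,0.02,0],[0.06,0,0,0.03,0],[0.06,0,0,0.03,0],[0.06,0,0,0.02,0],[0.06,0,0,0,0],[0.06,0,0,0,0]]})

```text
time: 5.85
tool_pos: [0.4132, 0.3296, 0.0619]
ee_rot: [-3.139, 0.003, 1.321]
wrist_force: [-0.0, -0.3, -4.2]
width: 0.0638
finger_force: 30.0
```

```bash
python3 go.py 0.413 0.329 0.045 1.321
```

```text
t 5.85 p [0.4132 0.3296 0.0619] yaw 1.3206 w 0.0638 ff 30.0 F [-0.05 -0.3  -4.18]
turn -0.0004
delta in now axes [-0.0006 -0.      0.0169]  after turn [-0.0006 -0.      0.0169]
```

pendant(ticks={"moves":[[0.06,0,0,0.007,0],[0.06,0,0,0.007,0],[0.06,0,0,0,0],[0.06,0,0,0,0]]})

```text
time: 6.18
tool_pos: [0.4142, 0.3305, 0.0499]
ee_rot: [3.141, -0.0, 1.321]
wrist_force: [0.4, 1.3, -4.1]
width: 0.064
finger_force: 30.0
```

pendant(ticks={"moves":[[0.06,0,0,0.0015,0],[0.06,0,0,0,0],[0.06,0,0,0,0]]})

```text
time: 6.43
tool_pos: [0.4141, 0.3305, 0.0484]
ee_rot: [3.141, -0.001, 1.321]
wrist_force: [-0.8, -0.3, -4.2]
width: 0.0638
finger_force: 30.0
```

pendant(ticks={"moves":[[0.06,0,0,0.0015,0],[0.06,0,0,0,0],[0.06,0,0,0,0]]})

```text
time: 6.68
tool_pos: [0.4144, 0.3307, 0.0479]
ee_rot: [3.141, -0.001, 1.321]
wrist_force: [-2.6, -1.5, 5.0]
width: 0.0634
finger_force: 30.0
```

pendant(ticks={"moves":[[0.085,0,0,0,0],[0.085,0,0,0,0],[0.085,0,0,0,0],[0.085,0,0,0,0],[0.085,0,0,-0.02,0],[0.085,0,0,-0.03,0],[0.085,0,0,-0.03,0],[0.085,0,0,-0.02,0],[0.085,0,0,0,0],[0.085,0,0,0,0]]})

```text
time: 7.52
tool_pos: [0.4147, 0.3308, 0.1477]
ee_rot: [3.139, -0.002, 1.321]
wrist_force: [-0.4, -0.2, 0.4]
width: 0.0849
finger_force: 0.0
```

pendant(ticks={"moves":[[0.085,0,0,0,-0.12],[0.085,0,0,0,-0.12],[0.085,0,0,0,-0.12],[0.085,0,0,0,-0.12],[0.085,0,0,0,-0.12],[0.085,0,0,0,-0.12],[0.085,0,0,0,-0.12],[0.085,0,0,0,-0.12],[0.085,0,0,0,-0.12],[0.085,0,0,0,-0.12],[0.085,0,0,0,-0.12],[0.085,0,0,0,-0.12],[0.085,0,0,0,-0.12],[0.085,0,0,0,-0.011],[0.085,0,0,0,0],[0.085,0,0,0,0]]})

```text
time: 8.85
tool_pos: [0.4134, 0.33, 0.1451]
ee_rot: [-3.14, -0.002, 2.889]
wrist_force: [0.5, 0.6, -0.4]
width: 0.0852
finger_force: 0.0
```

```bash
python3 go.py 0.4142 0.3305 0.05 2.892
python3 -c "
from bench import robot;import cv2,numpy as np
a=robot.snapshot('scene')['color'][230:350,170:330]
cv2.imwrite('pics/d.png',cv2.resize(a,None,fx=5,fy=5,interpolation=2))"
```

```text
t 8.85 p [0.4134 0.33   0.1451] yaw 2.8893 w 0.0852 ff 0.0 F [ 0.46  0.59 -0.41]
turn -0.0027
delta in now axes [-0.0008  0.0009  0.0951]  after turn [-0.0006  0.0007  0.0951]
```

View pics/d.png

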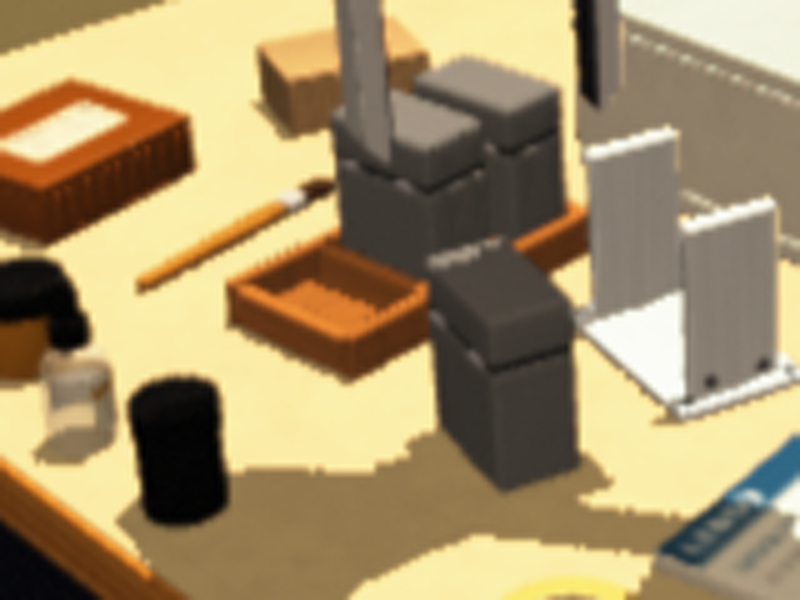

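Wrist force is back near 0 with the gripper empty, so the roughly 4 N confirms the heavy case. It stands upright on the desk (bottom corner at (271,328)), and the stand is clear. I'll grip it across 38 mm and lift.

pendant(ticks={"moves":[[0.085,-0.0007,0.0008,0.025,-0.0027],[0.085,0,0,0.025,0],[0.085,0,0,0.025,0],[0.085,0,0,0.024,0],[0.085,0,0,0,0],[0.03,0,0,0,0],[0.03,0,0,0,0],[0.03,0,0,0,0],[0.03,0,0,0,0],[0.03,0,0,0,0],[0.03,0,0,0,0],[0.03,0,0,0,0],[0.03,0,0,0,0],[0.03,0,0,0,0]]})

```text
time: 10.07
tool_pos: [0.4149, 0.3305, 0.0479]
ee_rot: [-3.141, 0.0, 2.894]
wrist_force: [-0.5, -1.9, 3.3]
width: 0.0378
finger_force: 29.9
```

pendant(ticks={"moves":[[0.03,0,0,-0.01,0],[0.03,0,0,-0.02,0],[0.03,0,0,-0.03,0],[0.03,0,0,-0.03,0],[0.03,0,0,-0.02,0],[0.03,0,0,-0.01,0],[0.03,0,0,0,0],[0.03,0,0,0,0],[0.03,0,0,0,0]]})

```text
time: 10.82
tool_pos: [0.4137, 0.3303, 0.165]
ee_rot: [-3.138, -0.003, 2.895]
wrist_force: [-1.1, 0.1, -5.2]
width: 0.0381
finger_force: 29.9
```

```bash
python3 go.py 0.4182 0.224 0.165 2.892
python3 -c "
from bench import robot;import cv2,numpy as np
a=robot.snapshot('scene')['color'][190:310,200:360]
cv2.imwrite('pics/e.png',cv2.resize(a,None,fx=5,fy=5,interpolation=2))"
```

```text
t 10.82 p [0.4137 0.3303 0.165 ] yaw 2.8946 w 0.0381 ff 29.9 F [-1.1   0.1  -5.18]
turn 0.0026
delta in now axes [-0.0304 -0.102   0.0002]  after turn [-0.0306 -0.1019 -0.    ]
```

View pics/e.png

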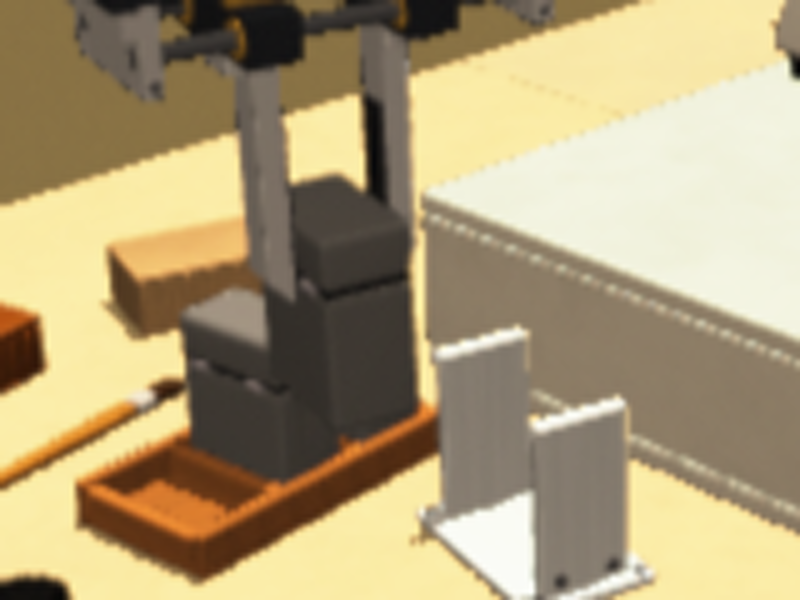

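Run:
```python
from h import *
from scipy.spatial.transform import Rotation as R
cs=[(-1,-1),(-1,1)]
tcp=np.array([.4145,.3304,.165])
for tl in(-.08,-.04,0,.04,.08):
    print(tl)
    M=R.from_euler('zy',[-.25,tl]).as_matrix()
    for a,b in cs:
        P=[tcp+[0,0,.019]+M@np.array([a*.032,b*.019,z-.064-.003]) for z in(0,.08)]
        print((a,b),((proj("scene",P)-[200,190])*5).round(0).tolist())
```

```text
-0.08
(-1, -1) [[410.0, 415.0], [412.0, 229.0]]
(-1, 1) [[320.0, 438.0], [318.0, 249.0]]
-0.04
(-1, -1) [[414.0, 415.0], [411.0, 225.0]]
(-1, 1) [[324.0, 438.0], [317.0, 245.0]]
0
(-1, -1) [[419.0, 414.0], [410.0, 221.0]]
(-1, 1) [[329.0, 438.0], [316.0, 242.0]]
0.04
(-1, -1) [[423.0, 412.0], [409.0, 217.0]]
(-1, 1) [[333.0, 438.0], [315.0, 239.0]]
0.08
(-1, -1) [[428.0, 411.0], [408.0, 213.0]]
(-1, 1) [[337.0, 437.0], [314.0, 236.0]]
```

The held case matches an upright model within about 1 px. I'll move over the stand and go down most of the way.

pendant(ticks={"moves":[[0.03,-0.006,-0.02,0,0.0026],[0.03,-0.006,-0.02,0,0],[0.03,-0.006,-0.02,0,0],[0.03,-0.006,-0.02,0,0],[0.03,-0.0064,-0.0219,0,0],[0.03,0,0,0,0],[0.03,0,0,0,0],[0.03,0,0,0,0]]})

```text
time: 11.53
tool_pos: [0.4186, 0.2248, 0.1663]
ee_rot: [-3.141, -0.002, 2.892]
wrist_force: [1.4, -0.1, -4.5]
width: 0.0379
finger_force: 30.0
```

```bash
python3 go.py 0.4182 0.224 0.06 2.892
python3 -c "
from bench import robot;import cv2,numpy as np
a=robot.snapshot('scene')['color'][210:330,220:380]
cv2.imwrite('pics/f.png',cv2.resize(a,None,fx=5,fy=5,interpolation=2))"
```

```text
t 11.53 p [0.4186 0.2248 0.1663] yaw 2.8916 w 0.0379 ff 30.0 F [ 1.42 -0.12 -4.45]
turn -0.0004
delta in now axes [ 0.     -0.0008  0.1063]  after turn [ 0.0002 -0.0009  0.1063]
```

View pics/f.png

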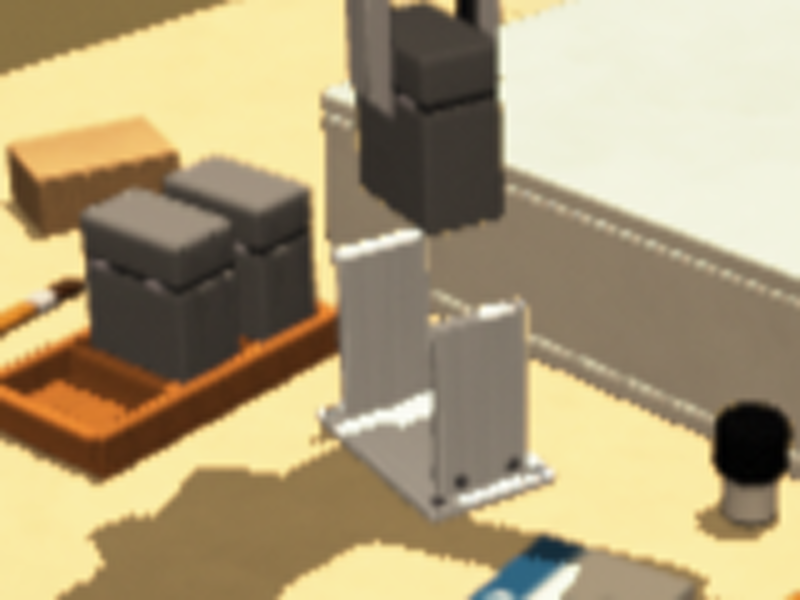

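The case hangs upright between and above the cheeks (case bottom corner at (306,256), cheek tops at (295,259) and (315,273)). I'll lower it in checked steps.

pendant(ticks={"moves":[[0.03,0,-0.0008,0.01,0],[0.03,0,0,0.01,0],[0.03,0,0,0.01,0],[0.03,0,0,0.01,0],[0.03,0,0,0,0],[0.03,0,0,0,0]]})

```text
time: 12.08
tool_pos: [0.4181, 0.2237, 0.126]
ee_rot: [-3.14, -0.002, 2.892]
wrist_force: [1.0, 1.0, -3.8]
width: 0.0376
finger_force: 30.0
```

```bash
python3 go.py 0.4182 0.224 0.054 2.892
```

```text
t 12.08 p [0.4181 0.2237 0.126 ] yaw 2.8922 w 0.0376 ff 30.0 F [ 1.05  1.02 -3.78]
turn 0.0002
delta in now axes [-0.0002  0.0004  0.072 ]  after turn [-0.      0.0003  0.072 ]
```

pendant(ticks={"moves":[[0.03,0,0,0.01,0],[0.03,0,0,0.01,0],[0.03,0,0,0.01,0],[0.03,0,0,0,0]]})

```text
time: 12.42
tool_pos: [0.4172, 0.2232, 0.0945]
ee_rot: [-3.139, -0.004, 2.892]
wrist_force: [-1.9, 0.2, -4.1]
width: 0.0379
finger_force: 30.0
```

pendant(ticks={"moves":[[0.03,0,0,0.01,0],[0.03,0,0,0.01,0],[0.03,0,0,0.01,0],[0.03,0,0,0.006,0],[0.03,0,0,0,0],[0.03,0,0,0,0]]})

```text
time: 12.92
tool_pos: [0.4186, 0.2238, 0.0608]
ee_rot: [-3.141, -0.001, 2.892]
wrist_force: [0.0, -0.3, -4.5]
width: 0.0378
finger_force: 30.0
```

pendant(ticks={"moves":[[0.03,0,0,0.003,0],[0.03,0,0,0,0],[0.03,0,0,0,0]]})

```text
time: 13.17
tool_pos: [0.4192, 0.224, 0.0588]
ee_rot: [3.141, 0.001, 2.892]
wrist_force: [0.2, 0.4, -3.7]
width: 0.0379
finger_force: 30.0
```

pendant(ticks={"moves":[[0.03,0,0,0.003,0],[0.03,0,0,0,0],[0.03,0,0,0,0]]})

```text
time: 13.42
tool_pos: [0.4189, 0.2239, 0.0554]
ee_rot: [-3.142, -0.0, 2.892]
wrist_force: [0.4, -0.6, -3.4]
width: 0.0377
finger_force: 30.0
```

pendant(ticks={"moves":[[0.03,0,0,0.0015,0],[0.03,0,0,0,0],[0.03,0,0,0,0]]})

```text
time: 13.67
tool_pos: [0.419, 0.2239, 0.054]
ee_rot: [3.142, 0.0, 2.892]
wrist_force: [-0.0, 0.2, -4.4]
width: 0.038
finger_force: 30.0
```

pendant(ticks={"moves":[[0.03,0,0,0.0015,0],[0.03,0,0,0,0],[0.03,0,0,0,0]]})

```text
time: 13.92
tool_pos: [0.4191, 0.224, 0.0539]
ee_rot: [3.141, 0.001, 2.892]
wrist_force: [-4.3, -1.7, 6.2]
width: 0.038
finger_force: 30.0
```

pendant(ticks={"moves":[[0.03,0,0,0.001,0],[0.03,0,0,0,0],[0.03,0,0,0,0]]})

```text
time: 14.17
tool_pos: [0.4191, 0.2239, 0.0539]
ee_rot: [3.141, 0.001, 2.892]
wrist_force: [-5.0, -2.9, 10.2]
width: 0.0379
finger_force: 30.0
```

It touched at 0.0539, exactly 6 mm above the desk contact height, so it is on the base plate. Release, rise and draw back.

pendant(ticks={"moves":[[0.07,0,0,0,0],[0.07,0,0,0,0],[0.07,0,0,0,0],[0.07,0,0,0,0],[0.07,0,0,0,0],[0.07,0,0,-0.01,0],[0.07,0,0,-0.03,0],[0.07,0,0,-0.03,0],[0.07,0,0,-0.03,0],[0.07,0,0,-0.03,0],[0.07,0,0,-0.01,0],[0.07,0.02,0.03,0,0],[0.07,0.02,0.03,0,0],[0.07,0.02,0.03,0,0],[0.07,0.02,0.03,0,0],[0.07,0.02,0.03,0,0],[0.07,0.02,0.03,0,0],[0.07,0,0,0,0],[0.07,0,0,0,0]]})

```text
time: 15.75
tool_pos: [0.346, 0.4289, 0.1902]
ee_rot: [-3.139, -0.001, 2.895]
wrist_force: [0.4, -1.3, 0.1]
width: 0.07
finger_force: 0.0
```

```bash
python3 -c "
from bench import robot;import cv2,numpy as np
a=robot.snapshot('scene')['color'][215:345,170:345];b=robot.snapshot('top')['color'][180:310,180:355]
cv2.imwrite('pics/g.png',np.vstack([cv2.resize(x,None,fx=2.3*1.9/2.3*1.2,fy=2.28,interpolation=2) for x in(a,b)]))"
```

```text
(no output)
```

View pics/g.png

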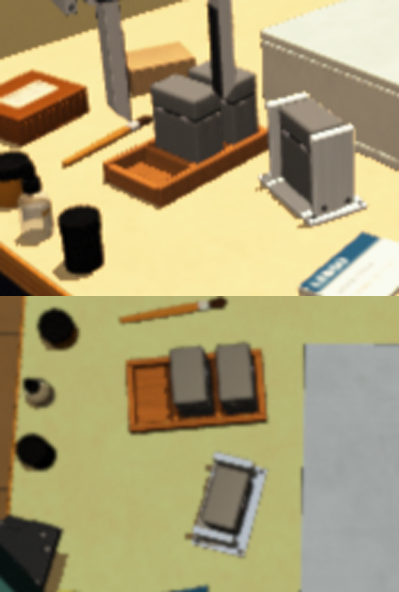

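The scene half shows the case seated between the cheeks, with its top level with theirs. The top half shows it centred, with the other two cases still in the rack and the bystanders where they were. Handing in.

```bash
python3 -c "
from bench import robot
print(robot.close_job())"
```

```text
the job is handed in; nothing more can be done
None
```

The heavy case (the leftmost, at about 4 N) is standing upright on the stand's base plate between the cheeks; the other two are still in the rack, the bystanders look unmoved, and I handed the job in at about 16 s of simulated time (no verdict was returned).

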